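# Load the capacitor test shuttle and hold it at its detent

### The arm

A 6-joint arm with a two-finger parallel gripper is mounted at the origin on the work surface. World frame = base frame: x ahead of the robot, y to its left, z up, the work surface at z = 0. Lengths are in m, angles in degrees, forces in N, time in s.
With the tool pointing down it reaches from about 0.4 to 0.825 m from the base axis. Payload 7 kg.
Tool frame: the origin (TCP) lies on the centre line of the jaws, within the pads' length; the fingertips stand 19 mm ahead of it and the grasp point (between the pads) is the TCP; z points along the fingers, y is the line along which they close (so a half turn about z gives the same grasp; the last joint's range is limited). The gripper opens to 88 mm and grips with 3 to 60 N. Pads are 19 mm wide; open, the fingers measure 130 mm over their backs; the gripper's body (78 mm by 193 mm) begins 47 mm behind the grasp point.
Start: joints at [-55.972, 20.546, 0.682, 0, -70.136, -16.507], TCP at [0.203, -0.644, 0.211] pointing down, gripper open.
Joint ranges: [-176.03, 176.03], [-82.01, 121.73], [-58.28, 71.71], [-173.87, 95.51], [-174.79, -0.11], [-173.66, 173.66]. Speed limits (degrees/s): [136.94, 136.94, 172.46, 180, 180, 180].

### API

Orientations are given as [roll, pitch, yaw] about the fixed x, y, z axes, in that order (R = Rz(yaw) Ry(pitch) Rx(roll)).
In Python, from plant import * gives the robot as it stands. The module is installed in compiled form; this text tells all that it offers.
- The arm moves only by the tool play_rows, never from a script. Its argument "deltas" is a list of rows, each a list of 6 numbers: the shift along the world's x, y, z scaled (see below), then the turn, a rotation vector about the world's x, y, z scaled (see below). A call has 1 to 10 rows; each row shifts and turns the commanded pose from where the row before left it; what a row does not reach is not made up. The controller multiplies each number of a shift by 800 mm and each number of a turn by 180 degrees. A row lasts 1/10 s, in which the tool goes at most 50 mm and 8.59 degrees, less where a joint would pass 70% of its speed; a pose out of reach is approached as far as the arm can. A call with a number of a shift or a turn outside -1 to 1 is refused whole. A call with a gripper value outside its range is refused whole. "gripper" is the gripper command: -1 is shut, 1 is fully open, values between are in proportion, set as the call begins (left out, the last holds). The fingers move at their own pace and stop on an object; the grip force is fixed at half the most. Time passes only in rows, so rows that do not move let the fingers close. It gives the time, the measured TCP pose, the force, the opening and the grip force at its end, in the units of the state.
- get_obs(): the state, without advancing time (a new reading comes with each control period).
- snapshot(name): name is "scene" or "top" or "wrist"; returns (picture, depth): 480x640x3 uint8, blue, green, red; 480x640 float32, m along the optical axis (not along the pixel's ray), 0 where there is no reading.
- camera_model(name): a dict with "fx", "fy", "cx", "cy" (pixels), "k1" (the pictures are not rectified: a ray, as slopes to the right and down, at radius r is drawn at 1 + k1 r^2 times it, then the intrinsics apply), "world_to_cam" (4x4, takes a point from world to camera coordinates). Camera axes: x right, y down, z forward; pixel columns grow to the right and rows downward; lengths in m; the calibration is good to about 2 mm. A picture is of the moment at which its call begins: read the wrist's pose just before it. camera_model takes no time and is no camera call; for the wrist camera it gives the pose at the moment of the call.
- close_job(): hands the job in; it is judged then, once.
The state is a dict: "clock": time; "joint_pos": joint angles; "qvel": joint speeds; "tau": joint torques, N m; "tool_pos": TCP position; "orientation": TCP orientation; "force": force on the tool from outside, world axes, zero at the start; "moment": the same for the moment, N m; "opening": finger opening in m; "gripper_force": force on a finger pad.
Only numpy, scipy, OpenCV 4.12 (cv2) and the standard library are available. Lean on these libraries where they do the work, as an engineer would, in place of code of your own. Each camera call takes 0.05 s, during which the arm holds its last target. There are 200 camera calls.

### The job

Stand the two loose capacitors in the white shuttle of the test slide, each in the pocket that fits it. Then take the loaded shuttle by its knob and slide it along its rail until you feel the spring ball of the side block drop into the notch in the shuttle's side, without running past it, and finish while still gripping the knob and holding the shuttle at the notch. Leave the other things on the bench where they are.

Things in the scene. Friction and masses are not known exactly. Their poses are not given: they have to be found in the camera images.
- wide_cap_center (a point): centre of the wide capacitor, an upright grey cylinder, diameter 35 mm, height 60 mm, standing loose on the bench nearer the robot than the slide (point half-way up, 30 mm above its underside; z axis along the cylinder). About 70 g.
- slim_cap_center (a point): centre of the slim capacitor, an upright grey cylinder, diameter 25 mm, height 60 mm, standing loose on the bench beside the other (point half-way up, 30 mm above its underside; z axis along the cylinder). About 40 g.
- wide_pocket (a point): centre of the mouth of the wide round pocket in the top of the shuttle, bore 38 mm, 12 mm deep, flat bottom; z up, y along the rail. The shuttle is a white block 60 mm wide and 180 mm long (along y) whose top face is 42 mm above the bench; it rides on an aluminium base 10 mm high that spans 40 mm to the robot's side of the rail's centre line and 85 mm to the far side, 400 mm long.
- narrow_pocket (a point): centre of the mouth of the narrow round pocket in the shuttle's top, bore 28 mm, 12 mm deep, flat bottom; 55 mm along +y from the wide pocket. Same axes.
- knob (a point): middle of the upright black knob on the shuttle, a cylinder of diameter 24 mm that stands 40 mm above the shuttle's top (this point is 20 mm above the shuttle's top, 62 mm above the bench); 55 mm along +y from the narrow pocket. Same axes: +y is the direction in which the shuttle slides as it leaves its loading end.
- notch (a point): the notch in the shuttle's far (+x) side: a 12 mm wide gap in the steel strip along that side, 28 mm above the bench, 115 mm along -y and 38 mm along +x from the knob. Same axes. The point is the middle of the gap, on the strip's outer face.
- ball (a point): the spring ball's rest point at the side block, a grey block (30 x 34 mm, top 38 mm above the bench) fixed on the far side of the base with a 16 mm steel ball that presses towards the shuttle. y is along the rail, as for the shuttle. The ball is seated when the notch has the same y along the rail as this point. The block stands at a different place along the rail each time, 60 to 140 mm of sliding from the shuttle's start.
- shuttle (a joint): travel of the shuttle along its rail in m, along +y: 0 at the loading end (its -y end), 0.18 at the other end; starts at 0 to 0.02. It slides with about 2 to 3 N of friction and stays where it is left. Near the notch the ball pulls the shuttle forward towards the notch's centre from up to about 5 mm before it, and beyond the centre it pushes back, up to about 8 N, until it is forced out some 5 mm past it.
- solder_spool: bystander: white spool of solder wire, diameter 64 mm, height 34 mm (origin under its centre)
- copper_spool: bystander: white spool of copper wire, diameter 64 mm, height 34 mm (origin under its centre)
- circuit_board: bystander: circuit board 90 x 130 mm with parts up to 17 mm high, off the slide's +y end (origin under its centre)
- parts_box: bystander: clear plastic box 80 x 120 x 55 mm, off the slide's -y end (origin under its centre)

How it is judged:
By the outcome, as a careful person would: the job done as asked, in the order asked, and still so for the second after the job is handed in, while the arm keeps its last pose, push and grip.
It also fails if it takes over 72 s, if anything falls off the work surface, if the arm or the gripper's body presses on something with over 40 N, if the wrist force passes 120 N, or if a joint passes its speed limit or range.

## Working session

There is one attempt and no reset: what is moved stays moved. The work goes in short steps, Python scripts to look and compute and a tool call to move; the robot and the scene stay as the last step left them, time stands still between calls to the robot, and variables do not carry over. Pictures are saved under pics/ and viewed, at most 13 in all, crops included, and the job is handed in when it is done.

Besides the shell and the picture viewer there is one more tool, called after "Request:" by a JSON object that holds its "fn" and its "kwargs". play_rows: Moves the arm, as the interface text tells. Its arguments: {"type":"object","properties":{"deltas":{"type":"array","items":{"type":"array","items":{"type":"number","minimum":-1,"maximum":1}}},"gripper":{"type":"number"}},"required":["deltas"]}

```bash
mkdir -p pics; cat > h.py <<'E'
from plant import *
import numpy as np, cv2
def ray(c,uv):
    d=np.array([(uv[0]-c["cx"])/c["fx"],(uv[1]-c["cy"])/c["fy"]]);p=d.copy()
    for _ in range(20): p=d/(1+c["k1"]*(p@p))
    T=np.array(c["world_to_cam"]);R=T[:3,:3]
    return -R.T@T[:3,3], R.T@np.array([p[0],p[1],1.])
def onz(c,uv,z):
    o,d=ray(c,uv); return o+d*(z-o[2])/d[2]
def cloud(c,dep):
    v,u=np.mgrid[0:480,0:640]
    K=np.array([[c["fx"],0,c["cx"]],[0,c["fy"],c["cy"]],[0,0,1.]])
    p=cv2.undistortPoints(np.stack([u,v],-1).reshape(-1,1,2).astype(np.float64),K,np.array([c["k1"],0,0,0,0.])).reshape(480,640,2)
    P=np.concatenate([p,np.ones((480,640,1))],-1)*dep[...,None]
    T=np.array(c["world_to_cam"]);return (P-T[:3,3])@T[:3,:3]
E
python3 - <<'E'
from h import *
for n in ("top","scene"):
    c=camera_model(n);im,d=snapshot(n);cv2.imwrite(f"pics/{n}0.png",im);np.savez(f"{n}0.npz",d=d,im=im)
    print(n,c)
print(get_obs())
E
```

```text
top {'fx': 556.073772809418, 'fy': 556.073772809418, 'cx': 315.5256486166717, 'cy': 240.4730394047114, 'k1': -0.11445523124432874, 'world_to_cam': array([[-0.01027189, -0.99993837, -0.00421273,  0.02916168],
       [-0.99255188,  0.01070727, -0.12135124,  0.56400567],
       [ 0.12138887,  0.00293485, -0.99260069,  1.23885648],
       [ 0.        ,  0.        ,  0.        ,  1.        ]])}
scene {'fx': 497.013898964242, 'fy': 497.013898964242, 'cx': 320.85980601238816, 'cy': 239.66505809533606, 'k1': 0.0474747045528271, 'world_to_cam': array([[ 0.60187248,  0.79856065, -0.00709979, -0.31549047],
       [ 0.51816747, -0.39727504, -0.75741337, -0.22622572],
       [-0.60766108,  0.45218738, -0.65289707,  1.34668098],
       [ 0.        ,  0.        ,  0.        ,  1.        ]])}
{'clock': 0.1, 'joint_pos': array([-5.59702893e+01,  2.05875210e+01,  6.38083638e-01, -1.65032430e-02,
       -7.01368250e+01, -1.65060846e+01]), 'qvel': array([-0.04234305, -0.0755718 ,  0.07421294,  0.11474038,  0.02480596,
       -0.0079666 ]), 'tau': array([-9.58398268e-04, -5.84160340e+01,  2.93752205e+01,  7.01545671e+00,
        1.02947128e-02, -5.56942882e-05]), 'tool_pos': array([ 0.20305136, -0.64324013,  0.210611  ]), 'orientation': array([ 1.79912884e+02, -9.63516458e-03, -1.62481986e+02]), 'force': array([-0.2345206 ,  0.15507114, -0.751894  ]), 'moment': array([ 0.02666652,  0.02154826, -0.06977518]), 'gripper_force': 0.0, 'opening': 0.08771833373582949}
```

View pics/top0.png

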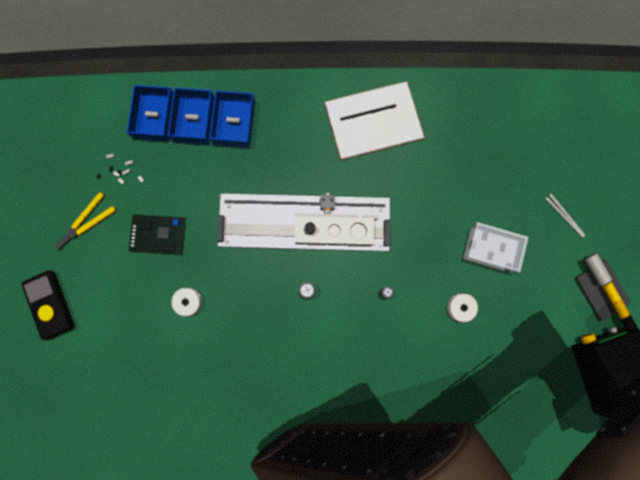

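View pics/scene0.png

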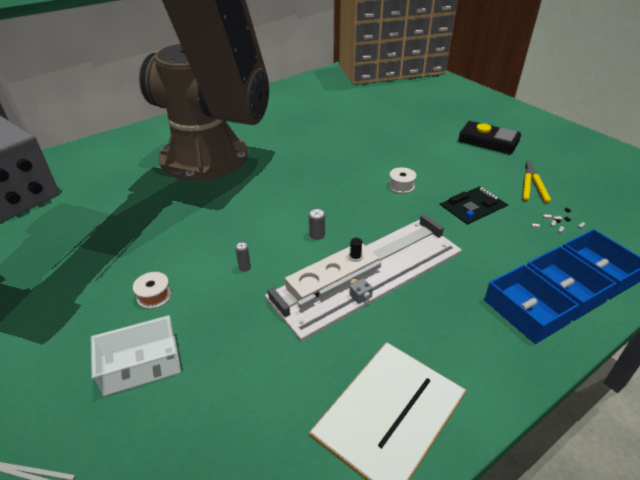

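The top view shows the wide cap at about (307,291), the slim cap at (387,293), the knob at (310,229), the narrow pocket at (334,230), the wide pocket at (358,231), and the side block at (327,203). In the scene view the notch gap is near (318,294) and the ball near (353,284).

```bash
python3 - <<'E'
from h import *
c=camera_model("top");z=np.load("top0.npz");im=z["im"];d=z["d"]
for n,uv,h in [("wide",(307,291),.06),("slim",(387,293),.06),("wp",(358,231),.042),("np",(334,230),.042),("knob",(310,228.5),.082),("block",(327,203),.038),("railL",(219,222),.01),("baseTL",(220,194),.01),("baseTR",(390,198),.01),("baseBL",(219,248),.01),("baseBR",(389,250),.01)]:
    print(n,onz(c,uv,h).round(4))
P=cloud(c,d)
for n,x0,x1,y0,y1,zl in [("caps w",270,340,270,310,.045),("slim",370,405,275,310,.045)]:
    q=P[y0:y1,x0:x1].reshape(-1,3);q=q[(q[:,2]>zl)&(q[:,2]<.08)];print(n,len(q),(q.min(0)/2+q.max(0)/2).round(4),np.ptp(q,axis=0).round(3))
q=P[205:255,280:400].reshape(-1,3);q=q[(q[:,2]>.037)&(q[:,2]<.048)]
r=cv2.minAreaRect((q[:,:2]*1000).astype(np.float32));print(r)
E
```

```text
wide [0.4483 0.0432 0.06  ]
slim [ 0.4418 -0.1345  0.06  ]
wp [ 0.5841 -0.0739  0.042 ]
np [ 0.587  -0.0192  0.042 ]
knob [0.5852 0.035  0.082 ]
block [ 0.6505 -0.0041  0.038 ]
railL [0.6135 0.25   0.01  ]
baseTL [0.6807 0.2485 0.01  ]
baseTR [ 0.6664 -0.1536  0.01  ]
baseBL [0.552  0.2493 0.01  ]
baseBR [ 0.543  -0.1478  0.01  ]
caps w 200 [0.4517 0.0444 0.0592] [0.034 0.034 0.014]
slim 104 [ 0.4441 -0.1347  0.0587] [0.022 0.023 0.015]
((600.6720581054688, -37.95263671875), (216.25799560546875, 88.368896484375), 88.08967590332031)
```

Request:
{"fn": "play_rows", "kwargs": {"deltas": [[0.025,0.053,0.007,0,0,0.0393],[0.025,0.053,0.007,0,0,0.0393],[0.025,0.053,0.007,0,0,0.0393],[0.025,0.053,0.007,0,0,0.0393],[0.025,0.053,0.007,0,0,0.0393],[0.025,0.053,0.007,0,0,0.0393],[0.025,0.053,0.007,0,0,0.0393],[0.025,0.053,0.007,0,0,0.0393],[0.025,0.053,0.007,0,0,0.0393],[0.025,0.053,0.007,0,0,0.0393]], "gripper": 1}}

```text
clock: 1.1
tool_pos: [0.4033, -0.2178, 0.2677]
orientation: [-180.0, 0.0, -91.4]
force: [0.6, -0.3, -0.0]
opening: 0.0877
gripper_force: 0.0
```

Request:
{"fn": "play_rows", "kwargs": {"deltas": [[0.025,0.052,0,0,0,0],[0.025,0.052,0,0,0,0],[0,0,0,0,0,0],[0,0,0,0,0,0]]}}

```text
clock: 1.5
tool_pos: [0.4433, -0.1354, 0.2671]
orientation: [180.0, 0.0, -91.6]
force: [0.1, -0.9, -0.5]
opening: 0.0878
gripper_force: 0.0
```

```bash
python3 - <<'E'
from h import *
o=get_obs();c=camera_model("wrist");im,d=snapshot("wrist");cv2.imwrite("pics/w1.png",im);np.savez("w1.npz",d=d,im=im,T=c["world_to_cam"])
print(o["clock"],o["tool_pos"],o["orientation"],o["joint_pos"],c)
E
```

```text
1.5 [ 0.44328904 -0.13536015  0.26714668] [ 1.79955232e+02  1.72098171e-03 -9.15745105e+01] [ 7.45615729e+00 -1.88091534e+00 -1.94265213e+01 -9.15018591e-03
 -7.24983374e+01 -9.02791202e+00] {'fx': 369.83008001465646, 'fy': 369.83008001465646, 'cx': 321.2960015627199, 'cy': 239.94392709637125, 'k1': 0.004631455398641031, 'world_to_cam': array([[-9.99623401e-01,  2.74406828e-02, -2.56038509e-04,
         4.46628098e-01],
       [ 2.61547192e-02,  9.55518694e-01,  2.93768543e-01,
         6.54128860e-02],
       [ 8.30585901e-03,  2.93651214e-01, -9.55876549e-01,
         4.80133198e-01],
       [ 0.00000000e+00,  0.00000000e+00,  0.00000000e+00,
         1.00000000e+00]])}
```

View pics/w1.png

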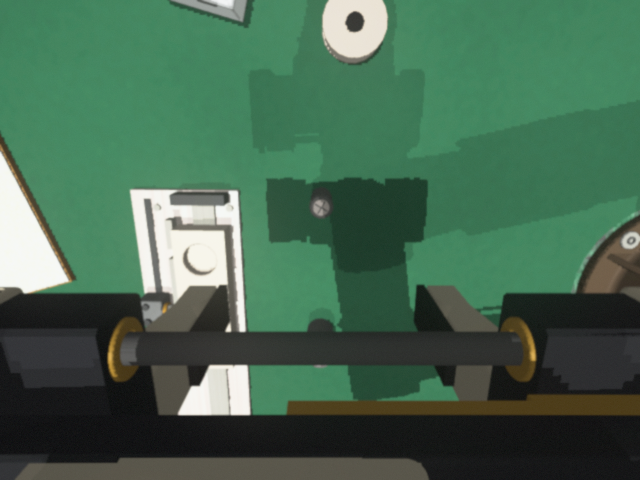

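The wrist view shows the slim cap's top at about (320,206), the wide pocket at (201,258), and the base's right edge running from (240,190) to (249,415).

```bash
python3 - <<'E'
from h import *
c=camera_model("wrist");z=np.load("w1.npz");im=z["im"];P=cloud(c,z["d"])
print("slim top",onz(c,(320,206),.06).round(4),"wp",onz(c,(201,258),.042).round(4))
q=P[180:230,295:345].reshape(-1,3);q=q[(q[:,2]>.045)&(q[:,2]<.08)];print(len(q),(q.min(0)/2+q.max(0)/2).round(4),np.ptp(q,axis=0).round(3))
# edge of base: first non green
g=cv2.cvtColor(im,cv2.COLOR_BGR2HSV);m=(g[...,1]<80)&(g[...,2]>120)
e=[];
for v in range(200,290,3):
    u=np.where(m[v,:260])[0].max();e.append(onz(c,(u+.5,v),.01))
e=np.array(e);k=np.polyfit(e[:,1],e[:,0],1);print("edge dx/dy",k,np.degrees(np.arctan(k[0])), (e[:,0]-np.polyval(k,e[:,1])).std())
m2=(g[...,2]>150).astype(np.uint8)*255;roi=im[225:285,165:240];gg=cv2.cvtColor(roi,cv2.COLOR_BGR2GRAY);print(gg[30,::3],gg[::3,36])
E
```

```text
slim top [ 0.444  -0.1371  0.06  ] wp [ 0.5819 -0.0768  0.042 ]
471 [ 0.443  -0.1368  0.0536] [0.025 0.024 0.017]
edge dx/dy [0.03876765 0.545087  ] 2.2201107639296116 0.0004372420108892985
[244 245 237 243 244 243 175 128 244 244 244 244 244 244 244 244 244 241
 245 245 216  96 108 203 244] [129 112 233 244 244 244 240 244 244 244 244 244 244 244 244 220 110 232
 244 244]
```

Request:
{"fn": "play_rows", "kwargs": {"deltas": [[0,-0.002,-0.056,0,0,-0.0025],[0,0,-0.056,0,0,0],[0,0,-0.056,0,0,0],[0,0,-0.056,0,0,0],[0,0,-0.035,0,0,0],[0,0,-0.022,0,0,0],[0,0,0,0,0,0]]}}

```text
clock: 2.25
tool_pos: [0.4405, -0.1395, 0.0404]
orientation: [179.7, -0.0, -92.3]
force: [0.2, 0.5, -0.2]
opening: 0.0875
gripper_force: 0.0
```

Request:
{"fn": "play_rows", "kwargs": {"deltas": [[0,0,0,0,0,0],[0,0,0,0,0,0],[0,0,0,0,0,0],[0,0,0,0,0,0],[0,0,0,0,0,0],[0,0,0,0,0,0],[0,0,0,0,0,0]], "gripper": -1}}

```text
clock: 2.95
tool_pos: [0.4432, -0.138, 0.0428]
orientation: [-180.0, 0.0, -92.2]
force: [0.2, 0.5, -0.3]
opening: 0.037
gripper_force: 0.0
```

Request:
{"fn": "play_rows", "kwargs": {"deltas": [[0,0,0,0,0,0],[0,0,0,0,0,0],[0,0,0,0,0,0],[0,0,0,0,0,0]]}}

```text
clock: 3.35
tool_pos: [0.4432, -0.1381, 0.0427]
orientation: [180.0, -0.0, -92.2]
force: [-0.2, -0.9, -0.3]
opening: 0.0222
gripper_force: 30.0
```

Request:
{"fn": "play_rows", "kwargs": {"deltas": [[0,0,0.05,0,0,0],[0,0,0.06,0,0,0],[0.01,0.01,0.055,0,0,0],[0.04,0.03,0.03,0,0,0],[0.05,0.03,0,0,0,0],[0.045,0.01,0,0,0,0],[0,0,0,0,0,0],[0,0,0,0,0,0],[0,0,0,0,0,0]]}}

```text
clock: 4.25
tool_pos: [0.5583, -0.0743, 0.1982]
orientation: [179.9, -0.0, -92.2]
force: [-0.2, -0.4, 0.5]
opening: 0.022
gripper_force: 30.0
```

```bash
python3 - <<'E'
from h import *
o=get_obs();c=camera_model("wrist");im,d=snapshot("wrist");cv2.imwrite("pics/w2.png",im);np.savez("w2.npz",d=d,im=im)
print(o["clock"],o["tool_pos"],o["orientation"],o["opening"],o["force"])
P=cloud(c,d);R=P[...,2]
q=P[(abs(P[...,0]-o["tool_pos"][0])<.025)&(abs(P[...,1]-o["tool_pos"][1])<.03)&(R>.12)&(R<o["tool_pos"][2]-.022)]
print("held",len(q),q.min(0) if len(q) else 0,q.max(0) if len(q) else 0)
E
```

```text
4.25 [ 0.55832731 -0.07429172  0.19824463] [ 1.79933893e+02 -6.06081324e-03 -9.22057786e+01] 0.02199222868966072 [-0.249092   -0.4486434   0.48567791]
held 431 [ 0.54594199 -0.08432913  0.15561622] [ 0.57075286 -0.07250127  0.17621912]
```

View pics/w2.png

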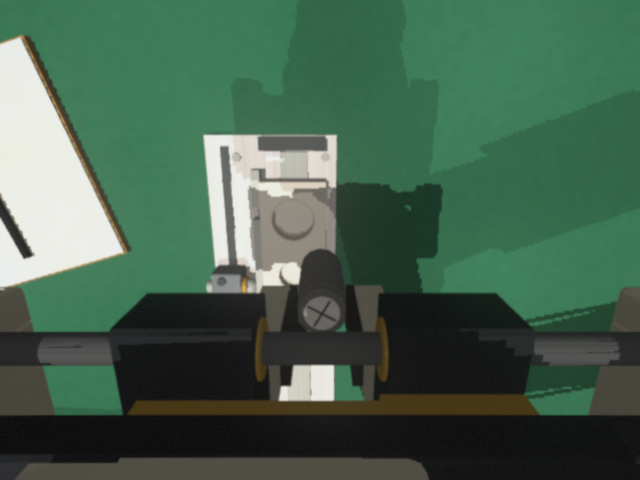

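The wrist view shows the slim cap held upright (its top is at about (322,313)), the wide pocket at (293,218), and the narrow pocket's near part at (291,273).

```bash
cat >> h.py <<'E'
def pocket(c,d,guess,r,zt=.042):
    """circle through the pocket's rim from a depth mask below the top face, rays cast onto the top plane"""
    P=cloud(c,d);o=P[0,0]*0
    T=np.array(c["world_to_cam"]);o=-T[:3,:3].T@T[:3,3]
    D=P-o;Q=o+D*((zt-o[2])/D[...,2])[...,None]
    near=np.hypot(Q[...,0]-guess[0],Q[...,1]-guess[1])<r+.008
    loc=near&(P[...,2]>zt-.004)&(P[...,2]<zt+.006); zt2=np.median(P[...,2][loc])
    hole=near&(P[...,2]<zt2-.004)&(d>0)
    m=cv2.morphologyEx(hole.astype(np.uint8),cv2.MORPH_OPEN,np.ones((3,3)))
    n,l,s,_=cv2.connectedComponentsWithStats(m);i=1+s[1:,4].argmax()
    cs,_=cv2.findContours((l==i).astype(np.uint8),0,2);ct=max(cs,key=cv2.contourArea)[:,0]
    q=Q[ct[:,1],ct[:,0],:2];return cv2.minEnclosingCircle((q*1000).astype(np.float32)),Q[l==i].mean(0),zt2,s[i]
E
python3 - <<'E'
from h import *
c=camera_model("wrist");z=np.load("w2.npz");im=z["im"];d=z["d"]
print(onz(c,(293,218),.042),onz(c,(291,273),.042))
for g,r in [((.582,-.0755),.019),((.584,-.0205),.014)]:
    print(pocket(c,d,g,r))
P=cloud(c,d)
i=slice(185,290)
q=P[i,225:345].reshape(-1,3);q=q[(q[:,2]>.037)&(q[:,2]<.047)];print("top z",np.median(q[:,2]),q.min(0),q.max(0))
print(cv2.minAreaRect((q[:,:2]*1000).astype(np.float32)))
cv2.imwrite("pics/w2c.png",cv2.resize(im[130:300,200:350],None,fx=3.4,fy=3.4,interpolation=cv2.INTER_CUBIC))
E
```

```text
[ 0.58395626 -0.0756241   0.042     ] [ 0.5891695  -0.02166852  0.042     ]
(((584.1051025390625, -74.7646255493164), 18.612842559814453), array([ 0.58409262, -0.07512572,  0.042     ]), np.float64(0.04163502577960468), array([ 273,  200,   41,   38, 1229], dtype=int32))
(((587.4158935546875, -21.030406951904297), 12.86557388305664), array([ 0.58932836, -0.02189518,  0.042     ]), np.float64(0.04162501446399357), array([281, 262,  20,  23, 384], dtype=int32))
top z 0.04162995717612441 [ 0.55363724 -0.10696085  0.03700509] [ 0.6553471  -0.0044813   0.04431257]
((604.4442749023438, -55.05280303955078), (103.53654479980469, 98.08293151855469), 87.75872802734375)h.py:20: RuntimeWarning: divide by zero encountered in divide
  D=P-o;Q=o+D*((zt-o[2])/D[...,2])[...,None]
h.py:20: RuntimeWarning: invalid value encountered in multiply
  D=P-o;Q=o+D*((zt-o[2])/D[...,2])[...,None]
```

View pics/w2c.png

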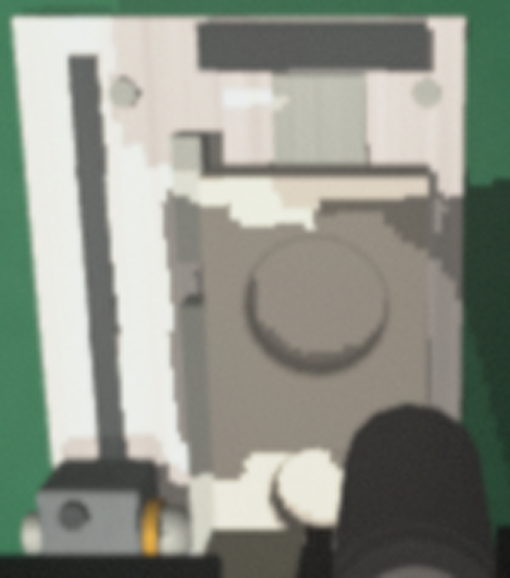

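Request:
{"fn": "play_rows", "kwargs": {"deltas": [[0.012,0.022,0,0,0,0],[0.012,0.022,0,0,0,0],[0.0106,0.0222,0,0,0,0],[0,0,-0.045,0,0,0],[0,0,-0.045,0,0,0],[0,0,-0.035,0,0,0],[0,0,-0.01,0,0,0],[0,0,0,0,0,0],[0,0,0,0,0,0],[0,0,0,0,0,0]]}}

```text
clock: 5.3
tool_pos: [0.5881, -0.0207, 0.0924]
orientation: [-179.8, 0.0, -92.2]
force: [0.0, 0.2, 0.3]
opening: 0.0221
gripper_force: 30.0
```

Request:
{"fn": "play_rows", "kwargs": {"deltas": [[0,0,0,0,0,0]]}}

```text
clock: 5.4
tool_pos: [0.5878, -0.0209, 0.0921]
orientation: [-179.9, 0.0, -92.2]
force: [-0.1, 0.0, -0.5]
opening: 0.0218
gripper_force: 30.0
```

```bash
python3 - <<'E'
from h import *
o=get_obs();print(o["tool_pos"],o["qvel"].round(2))
c=camera_model("wrist");im,d=snapshot("wrist");o=get_obs();print(o["tool_pos"])
np.savez("w3.npz",im=im,d=d,T=c["world_to_cam"])
P=cloud(c,d);q=P[(abs(P[...,0]-.586)<.03)&(abs(P[...,1]+.02)<.03)&(P[...,2]>.052)&(P[...,2]<.068)]
print("cap",len(q),q.min(0),q.max(0))
cv2.imwrite("pics/w3.png",cv2.resize(im[160:400,220:420],None,fx=2.4,fy=2.4,interpolation=cv2.INTER_CUBIC))
E
```

```text
[ 0.58775559 -0.020865    0.09213246] [-0.2   0.08 -0.44 -0.12  0.21  0.01]
[ 0.58752937 -0.02096294  0.0918909 ]
cap 339 [ 0.57547326 -0.03089909  0.05200237] [ 0.60023673 -0.01934333  0.06797781]
```

View pics/w3.png

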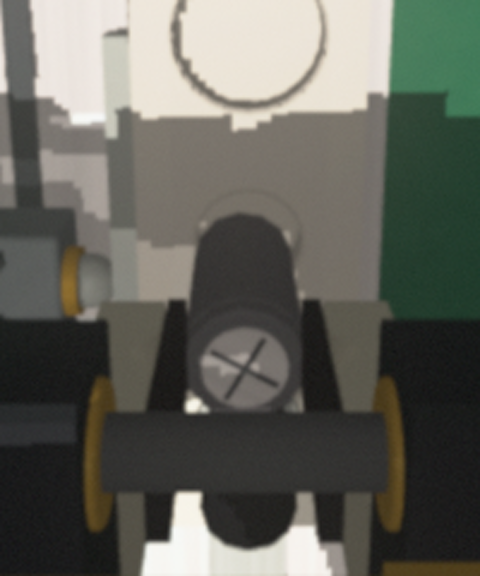

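The crop shows the held cap over the narrow pocket, whose rim spans crop columns 197–302 with its near edge at row 190. The cap's bottom edge reaches row 213, at columns about 190–298.

```bash
python3 - <<'E'
from h import *
c=camera_model("wrist");z=np.load("w3.npz");f=lambda u,v:((u+.5)/2.4-.5+220,(v+.5)/2.4-.5+160)
for n,p,h in [("rimL",(196,235),.042),("rimR",(303,235),.042),("rimNear",(249,189),.042),("capfront",(244,212),.049),("capL",(196,240),.049),("capR",(294,240),.049),("wideL",(173,32),.042),("wideR",(327,32),.042),("wideBot",(248,106),.042)]: print(n,onz(c,f(*p),h).round(4))
print(pocket(c,z["d"],(.584,-.075),.019)); print(get_obs()["tool_pos"])
E
```

```text
rimL [ 0.6001 -0.0216  0.042 ]
rimR [ 0.5716 -0.0206  0.042 ]
rimNear [ 0.5855 -0.0339  0.042 ]
capfront [ 0.587  -0.0299  0.049 ]
capL [ 0.5997 -0.0227  0.049 ]
capR [ 0.5744 -0.0218  0.049 ]
wideL [ 0.6029 -0.0753  0.042 ]
wideR [ 0.5647 -0.0739  0.042 ]
wideBot [ 0.585 -0.056  0.042]
(((584.0213623046875, -74.4475326538086), 18.54322052001953), array([ 0.58401888, -0.07488907,  0.042     ]), np.float64(0.04106718014931553), array([ 293,  142,   62,   62, 3019], dtype=int32))
[ 0.58752937 -0.02096294  0.0918909 ]h.py:20: RuntimeWarning: divide by zero encountered in divide
  D=P-o;Q=o+D*((zt-o[2])/D[...,2])[...,None]
h.py:20: RuntimeWarning: invalid value encountered in multiply
  D=P-o;Q=o+D*((zt-o[2])/D[...,2])[...,None]
```

Request:
{"fn": "play_rows", "kwargs": {"deltas": [[-0.0007,-0.0022,0,0,0,0],[0,0,0,0,0,0],[0,0,0,0,0,0]]}}

```text
clock: 5.75
tool_pos: [0.5863, -0.023, 0.0908]
orientation: [-180.0, 0.0, -92.2]
force: [-0.1, -0.1, -1.2]
opening: 0.0221
gripper_force: 30.0
```

Good; lower with feel.

Request:
{"fn": "play_rows", "kwargs": {"deltas": [[0,0,-0.004,0,0,0],[0,0,-0.004,0,0,0],[0,0,-0.003,0,0,0],[0,0,0,0,0,0],[0,0,0,0,0,0]]}}

```text
clock: 6.25
tool_pos: [0.5863, -0.0229, 0.0817]
orientation: [180.0, -0.0, -92.2]
force: [0.3, 0.8, -0.0]
opening: 0.0221
gripper_force: 30.0
```

Request:
{"fn": "play_rows", "kwargs": {"deltas": [[0,0,-0.004,0,0,0],[0,0,-0.004,0,0,0],[0,0,-0.002,0,0,0],[0,0,0,0,0,0],[0,0,0,0,0,0]]}}

```text
clock: 6.75
tool_pos: [0.5863, -0.0229, 0.0738]
orientation: [180.0, -0.0, -92.2]
force: [-0.4, -1.0, -0.3]
opening: 0.0223
gripper_force: 30.0
```

Request:
{"fn": "play_rows", "kwargs": {"deltas": [[0,0,-0.001,0,0,0],[0,0,0,0,0,0],[0,0,0,0,0,0],[0,0,0,0,0,0],[0,0,0,0,0,0],[0,0,0,0,0,0],[0,0,0,0,0,0]], "gripper": 1}}

```text
clock: 7.45
tool_pos: [0.5863, -0.0228, 0.0731]
orientation: [-180.0, 0.0, -92.2]
force: [0.2, 0.3, 0.3]
opening: 0.0726
gripper_force: 0.0
```

Request:
{"fn": "play_rows", "kwargs": {"deltas": [[0,0,0.04,0,0,0],[0,0,0.05,0,0,0],[0,0,0.05,0,0,0],[-0.03,0.01,0.02,0,0,0],[-0.05,0.01,0,0,0,0],[-0.05,0.02,0,0,0,0],[-0.04,0.03,0,0,0,0],[0,0.01,0,0,0,0],[0,0,0,0,0,0],[0,0,0,0,0,0]]}}

```text
clock: 8.45
tool_pos: [0.4509, 0.0413, 0.2013]
orientation: [-180.0, 0.0, -92.1]
force: [0.4, -0.3, 1.1]
opening: 0.0879
gripper_force: 0.0
```

```bash
python3 - <<'E'
from h import *
o=get_obs();c=camera_model("wrist");im,d=snapshot("wrist");np.savez("w4.npz",im=im,d=d,T=c["world_to_cam"])
print(o["tool_pos"],o["opening"])
P=cloud(c,d)
q=P[(abs(P[...,0]-.45)<.04)&(abs(P[...,1]-.044)<.04)&(P[...,2]>.01)&(P[...,2]<.075)];q2=q[q[:,2]>.054]
print("wide",len(q),np.percentile(q,[1,99],axis=0),len(q2),q2.min(0),q2.max(0))
q=P[(abs(P[...,0]-.586)<.025)&(abs(P[...,1]+.02)<.025)&(P[...,2]>.08)&(P[...,2]<.1)]
print("slim",len(q),q.min(0) if len(q) else 0,q.max(0) if len(q) else 0)
cv2.imwrite("pics/w4.png",im)
E
```

```text
[0.45094091 0.04126332 0.20127934] 0.08789095154023607
wide 1494 [[0.43348621 0.02680315 0.01368922]
 [0.46617933 0.05973294 0.061523  ]] 1227 [0.43247856 0.02644572 0.05404644] [0.46727466 0.0609545  0.06209194]
slim 1007 [ 0.57312689 -0.03222606  0.08006407] [ 0.59908217 -0.00723677  0.09215326]
```

View pics/w4.png

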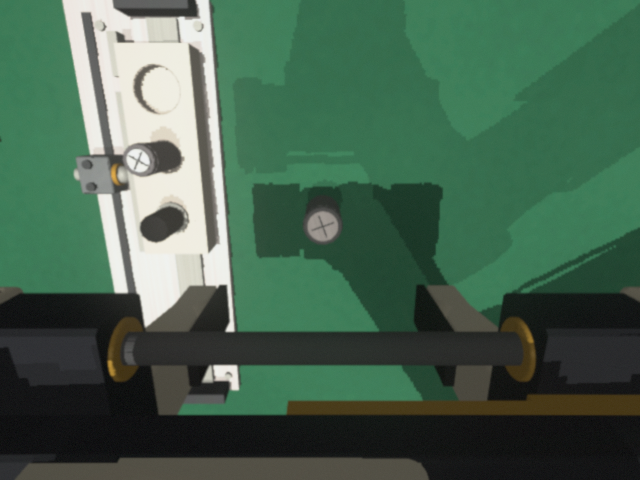

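The slim cap stands seated in the narrow pocket (140,158). The wide cap is at (322,225) and the empty wide pocket at (158,89).

Request:
{"fn": "play_rows", "kwargs": {"deltas": [[-0.001,0.001,-0.045,0,0,0],[0,0,-0.05,0,0,0],[0,0,-0.05,0,0,0],[0,0,-0.035,0,0,0],[0,0,-0.0175,0,0,0],[0,0,0,0,0,0],[0,0,0,0,0,0]]}}

```text
clock: 9.2
tool_pos: [0.45, 0.0414, 0.0429]
orientation: [179.9, -0.1, -92.2]
force: [-0.0, -0.4, 0.9]
opening: 0.0878
gripper_force: 0.0
```

Request:
{"fn": "play_rows", "kwargs": {"deltas": [[0,0,0,0,0,0],[0,0,0,0,0,0],[0,0,0,0,0,0],[0,0,0,0,0,0],[0,0,0,0,0,0],[0,0,0,0,0,0],[0,0,0,0,0,0],[0,0,0,0,0,0],[0,0,0,0,0,0],[0,0,0,0,0,0]], "gripper": -1}}

```text
clock: 10.2
tool_pos: [0.4496, 0.042, 0.0431]
orientation: [-180.0, -0.0, -92.2]
force: [-0.3, -0.1, 1.1]
opening: 0.0318
gripper_force: 30.0
```

Request:
{"fn": "play_rows", "kwargs": {"deltas": [[0,0,0.045,0,0,0],[0,0,0.055,0,0,0],[0,0,0.05,0,0,0],[0.03,-0.03,0.02,0,0,0],[0.04,-0.04,0,0,0,0],[0.045,-0.04,0,0,0,0],[0.04,-0.03,0,0,0,0],[0.0135,-0.01,0,0,0,0],[0,0,-0.03,0,0,0],[0,0,-0.05,0,0,0]]}}

```text
clock: 11.2
tool_pos: [0.5862, -0.0784, 0.1162]
orientation: [-179.7, 0.0, -92.2]
force: [0.7, 0.8, -2.7]
opening: 0.0319
gripper_force: 30.0
```

Request:
{"fn": "play_rows", "kwargs": {"deltas": [[0,0,-0.023,0,0,0],[0,0,0,0,0,0],[0,0,0,0,0,0],[0,0,0,0,0,0],[0,0,0,0,0,0],[0,0,0,0,0,0]]}}

```text
clock: 11.8
tool_pos: [0.5849, -0.0779, 0.0978]
orientation: [-179.9, 0.0, -92.2]
force: [-1.2, 0.2, -0.3]
opening: 0.0323
gripper_force: 30.0
```

```bash
python3 - <<'E'
from h import *
o=get_obs();c=camera_model("wrist");im,d=snapshot("wrist");np.savez("w5.npz",im=im,d=d,T=c["world_to_cam"])
print(o["tool_pos"],o["force"])
P=cloud(c,d);q=P[(abs(P[...,0]-.584)<.03)&(abs(P[...,1]+.075)<.03)&(P[...,2]>.052)&(P[...,2]<.068)]
print("cap",len(q),q.min(0),q.max(0))
cv2.imwrite("pics/w5.png",cv2.resize(im[160:400,220:420],None,fx=2.4,fy=2.4,interpolation=cv2.INTER_CUBIC))
E
```

```text
[ 0.58488776 -0.07789811  0.09783679] [-1.16595486  0.24289494 -0.31932825]
cap 317 [ 0.56814574 -0.09318966  0.05437038] [ 0.6010559  -0.07918006  0.06793646]
```

View pics/w5.png

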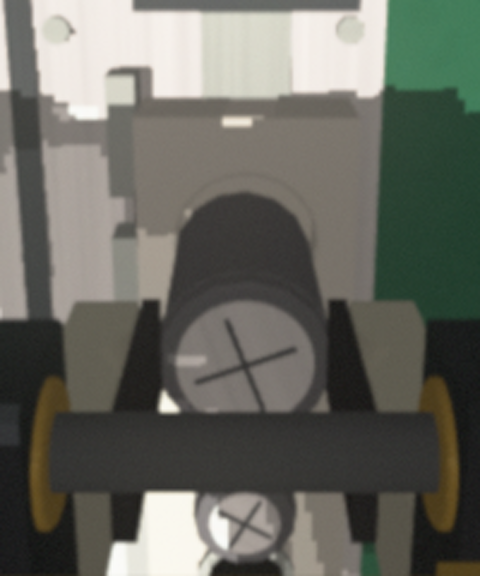

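The crop shows the wide cap over its pocket, with the rim showing evenly around it (columns about 180–313, near edge at row 175).

Request:
{"fn": "play_rows", "kwargs": {"deltas": [[-0.0004,0.0004,-0.006,0,0,0],[0,0,-0.006,0,0,0],[0,0,-0.005,0,0,0],[0,0,-0.003,0,0,0],[0,0,0,0,0,0],[0,0,0,0,0,0]]}}

```text
clock: 12.45
tool_pos: [0.584, -0.0778, 0.0805]
orientation: [180.0, -0.0, -92.2]
force: [1.3, -0.5, 0.3]
opening: 0.0323
gripper_force: 30.0
```

Request:
{"fn": "play_rows", "kwargs": {"deltas": [[0,0,-0.004,0,0,0],[0,0,-0.004,0,0,0],[0,0,-0.001,0,0,0],[0,0,0,0,0,0],[0,0,0,0,0,0]]}}

```text
clock: 12.95
tool_pos: [0.584, -0.0778, 0.0734]
orientation: [180.0, -0.0, -92.2]
force: [-0.6, -0.1, -0.3]
opening: 0.0322
gripper_force: 30.0
```

Request:
{"fn": "play_rows", "kwargs": {"deltas": [[0,0,0,0,0,0],[0,0,0,0,0,0],[0,0,0,0,0,0],[0,0,0,0,0,0],[0,0,0,0,0,0],[0,0,0,0,0,0],[0,0,0,0,0,0],[0,0,0,0,0,0],[0,0,0,0,0,0]], "gripper": 1}}

```text
clock: 13.85
tool_pos: [0.584, -0.0778, 0.0734]
orientation: [180.0, 0.0, -92.2]
force: [0.9, 0.4, -0.8]
opening: 0.0875
gripper_force: 0.0
```

Request:
{"fn": "play_rows", "kwargs": {"deltas": [[0,0,0.045,0,0,0],[0,0,0.05,0,0,0],[0,0,0.045,0,0,0],[0,0.03,0,0,0,0],[0,0.04,0,0,0,0],[0.005,0.035,0,0,0,0],[0,0.03,0,0,0,0],[0,0,0,0,0,0],[0,0,0,0,0,0]]}}

```text
clock: 14.75
tool_pos: [0.5879, 0.0306, 0.1854]
orientation: [180.0, -0.0, -92.1]
force: [0.3, -0.4, 0.1]
opening: 0.0875
gripper_force: 0.0
```

```bash
python3 - <<'E'
from h import *
o=get_obs();c=camera_model("wrist");im,d=snapshot("wrist");np.savez("w6.npz",im=im,d=d,T=c["world_to_cam"])
print(o["clock"],o["tool_pos"],o["force"])
P=cloud(c,d)
for n,x,y in [("wide",.584,-.075),("slim",.586,-.02),("knob",.588,.035)]:
    q=P[(abs(P[...,0]-x)<.025)&(abs(P[...,1]-y)<.025)&(P[...,2]>.072)&(P[...,2]<.1)]
    if len(q): print(n,len(q),q.min(0),q.max(0))
cv2.imwrite("pics/w6.png",im)
E
```

```text
14.75 [0.58787107 0.03061035 0.18539745] [ 0.32807765 -0.43963844  0.14287996]
wide 2266 [ 0.56675175 -0.09303934  0.0832508 ] [ 0.60199157 -0.05785991  0.09269938]
slim 980 [ 0.57421164 -0.03279186  0.07238882] [ 0.59924022 -0.00788591  0.09202456]
knob 723 [0.57691201 0.0238693  0.07201468] [0.599943   0.04726035 0.08392187]
```

View pics/w6.png

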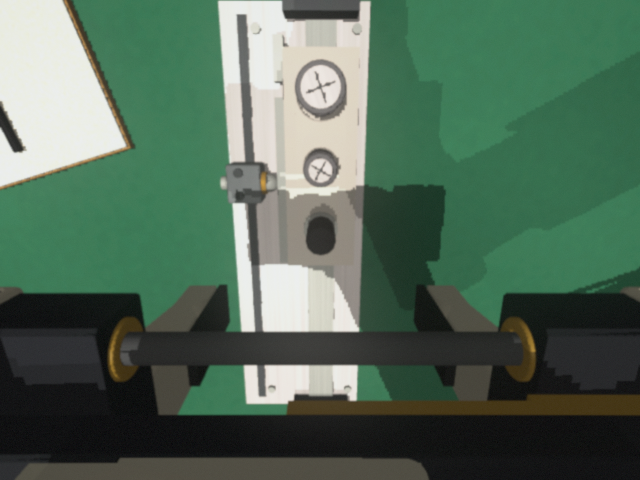

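Both caps stand seated: wide at (321,87), slim at (321,168). The knob is at (320,235), and the block at (245,183) has its ball tip near (271,183).

```bash
python3 - <<'E'
from h import *
t=np.array([.036,1]);t/=np.linalg.norm(t);n=np.array([t[1],-t[0]]);k=np.array([.5884,.0356])
for f in ("w6","w3","w4","w2"):
    z=np.load(f+".npz");c=camera_model("wrist")
    if "T" in z: c["world_to_cam"]=z["T"]
    else: continue
    P=cloud(c,z["d"]);q=P.reshape(-1,3)
    b=np.c_[(q[:,:2]-k)@t,(q[:,:2]-k)@n,q[:,2]]
    # block top, and ball (between the block and strip)
    m=b[(b[:,2]>.0345)&(b[:,2]<.042)&(b[:,1]>.05)&(b[:,1]<.1)&(b[:,0]>-.1)&(b[:,0]<.1)]
    m2=b[(b[:,2]>.022)&(b[:,2]<.042)&(b[:,1]>.039)&(b[:,1]<.047)&(b[:,0]>-.1)&(b[:,0]<.1)]
    for mm in (m,m2):
        if len(mm)>5: print(f,len(mm),np.percentile(mm,[3,50,97],axis=0).round(4).tolist(),"travel",(np.percentile(mm[:,0],[3,97]).mean()+.115).round(4))
c=camera_model("wrist");p=onz(c,(271,183),.034)[:2];print("pix ball",(p-k)@t+.115,(p-k)@n)
E
```

```text
w6 1367 [[-0.0539, 0.0521, 0.0356], [-0.0386, 0.0663, 0.0374], [-0.0227, 0.0807, 0.0408]] travel 0.0767
w6 155 [[-0.0451, 0.0392, 0.0288], [-0.039, 0.0433, 0.0334], [-0.0316, 0.0467, 0.0359]] travel 0.0767
w3 1668 [[-0.0546, 0.0517, 0.0354], [-0.043, 0.0658, 0.0374], [-0.0311, 0.0802, 0.0406]] travel 0.0722
w3 264 [[-0.0455, 0.0393, 0.0271], [-0.0407, 0.0433, 0.0332], [-0.0329, 0.0468, 0.0357]] travel 0.0758
w4 1305 [[-0.0537, 0.052, 0.0357], [-0.0385, 0.0658, 0.0376], [-0.0223, 0.0806, 0.041]] travel 0.077
w4 158 [[-0.0453, 0.0395, 0.0288], [-0.0383, 0.0434, 0.0336], [-0.0312, 0.0468, 0.0359]] travel 0.0768
pix ball 0.07637690562692648 0.04344694158401814
```

Request:
{"fn": "play_rows", "kwargs": {"deltas": [[0,0.004,-0.045,0,0,0],[0,0,-0.05,0,0,0],[0,0,-0.035,0,0,0],[0,0,-0.0175,0,0,0],[0,0,0,0,0,0],[0,0,0,0,0,0]]}}

```text
clock: 15.4
tool_pos: [0.5883, 0.0327, 0.0679]
orientation: [-180.0, -0.0, -92.2]
force: [0.3, -0.3, -0.0]
opening: 0.0876
gripper_force: 0.0
```

Request:
{"fn": "play_rows", "kwargs": {"deltas": [[0,0,0,0,0,0],[0,0,0,0,0,0],[0,0,0,0,0,0],[0,0,0,0,0,0],[0,0,0,0,0,0],[0,0,0,0,0,0],[0,0,0,0,0,0],[0,0,0,0,0,0],[0,0,0,0,0,0],[0,0,0,0,0,0]], "gripper": -1}}

```text
clock: 16.4
tool_pos: [0.588, 0.0335, 0.0674]
orientation: [180.0, -0.0, -92.2]
force: [0.3, 0.3, 0.7]
opening: 0.0132
gripper_force: 0.0
```

Request:
{"fn": "play_rows", "kwargs": {"deltas": [[0,0,0,0,0,0],[0,0,0,0,0,0]]}}

```text
clock: 16.6
tool_pos: [0.588, 0.0334, 0.0674]
orientation: [180.0, -0.0, -92.2]
force: [-0.1, 0.5, 0.3]
opening: 0.0011
gripper_force: 0.0
```

```bash
python3 - <<'E'
from h import *
o=get_obs();im,d=snapshot("scene");print(o["opening"],o["gripper_force"],o["force"],o["tool_pos"])
a=cv2.resize(im[190:330,250:450],None,fx=2,fy=2,interpolation=cv2.INTER_CUBIC)
im2,d2=snapshot("wrist");b=cv2.resize(im2[150:430,220:420],(400,560));a=cv2.copyMakeBorder(a,0,280,0,0,0)
cv2.imwrite("pics/w7.png",np.hstack([a,b]))
E
```

```text
0.0011466279698723238 0.0 [-0.13039122  0.51734939  0.25731801] [0.58797941 0.03341972 0.0674463 ]
```

View pics/w7.png

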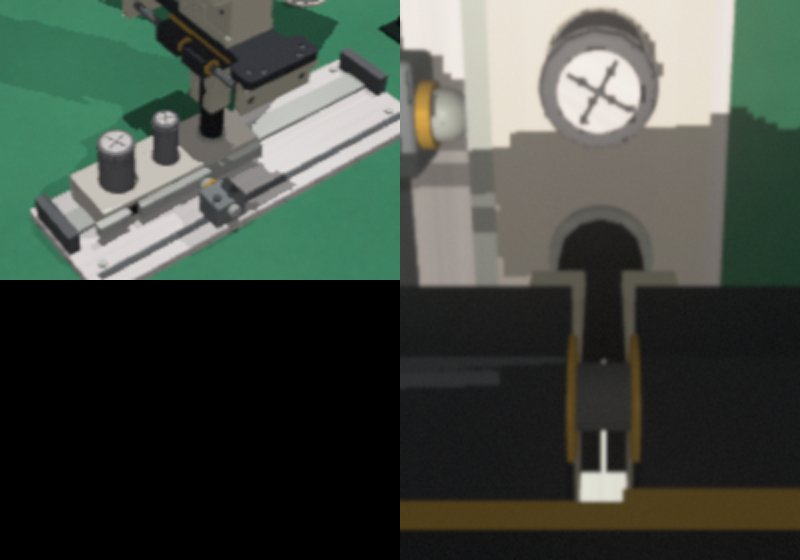

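The crop shows the jaws fully shut on nothing. The knob seems to stand on the -y side of the pads (crop about (600,245)), and the slim cap is at (600,90). I'll check whether the shuttle moved.

```bash
python3 - <<'E'
from h import *
o=get_obs();c=camera_model("wrist");im,d=snapshot("wrist");np.savez("w8.npz",im=im,d=d,T=c["world_to_cam"])
P=cloud(c,d)
for n,x,y,z0 in [("slim",.586,-.02,.084),("knobside",.588,.03,.05)]:
    q=P[(abs(P[...,0]-x)<.02)&(abs(P[...,1]-y)<.03)&(P[...,2]>z0)&(P[...,2]<.1)]
    if len(q): print(n,len(q),np.percentile(q,[1,50,99],axis=0).round(4))
for v in range(225,345,5): print(v,P[v,321].round(4),d[v,321].round(3),P[v,305].round(3),P[v,337].round(3))
c=camera_model("top");im,d=snapshot("top");P=cloud(c,d)
print("slim top",onz(c,(0,0),.09)*0)
q=P[200:260,280:400].reshape(-1,3);q=q[(q[:,2]>.08)&(q[:,2]<.1)];print(len(q),q.min(0),q.max(0))
E
```

```text
slim 2864 [[ 0.575  -0.0321  0.0846]
 [ 0.5865 -0.021   0.0896]
 [ 0.5981 -0.0089  0.0915]]
knobside 1628 [[0.5721 0.0205 0.0507]
 [0.5878 0.024  0.0816]
 [0.6021 0.0428 0.0998]]
225 [0.5868 0.0055 0.0414] 0.205 [0.596 0.005 0.041] [0.578 0.006 0.041]
230 [0.5869 0.0084 0.0411] 0.207 [0.596 0.008 0.041] [0.578 0.009 0.042]
235 [0.587 0.011 0.042] 0.206 [0.596 0.011 0.041] [0.578 0.012 0.041]
240 [0.5872 0.0139 0.0423] 0.207 [0.596 0.014 0.042] [0.578 0.014 0.042]
245 [0.5873 0.017  0.0416] 0.209 [0.596 0.016 0.042] [0.578 0.018 0.04 ]
250 [0.5874 0.0204 0.0405] 0.211 [0.597 0.02  0.04 ] [0.578 0.02  0.042]
255 [0.5875 0.0221 0.0442] 0.208 [0.597 0.023 0.041] [0.578 0.024 0.041]
260 [0.5875 0.024  0.047 ] 0.205 [0.597 0.025 0.044] [0.579 0.025 0.045]
265 [0.5875 0.0246 0.0532] 0.2 [0.597 0.027 0.045] [0.579 0.029 0.044]
270 [0.5875 0.0238 0.0625] 0.191 [0.596 0.028 0.052] [0.579 0.029 0.05 ]
275 [0.5875 0.0241 0.0686] 0.185 [0.596 0.028 0.06 ] [0.579 0.029 0.057]
280 [ 0.5845 -0.0469  0.2402] 0.0 [0.596 0.027 0.067] [0.579 0.029 0.064]
285 [0.5875 0.024  0.0809] 0.173 [0.595 0.021 0.0
[... 294 characters left out ...]
  -0.006  0.159] [ 0.582 -0.003  0.154]
310 [0.588  0.0367 0.0816] 0.176 [ 0.59  -0.004  0.159] [ 0.582 -0.001  0.154]
315 [0.5881 0.0395 0.0812] 0.177 [ 0.59  -0.004  0.161] [ 0.582 -0.001  0.155]
320 [0.5882 0.0421 0.0814] 0.178 [ 0.59  -0.004  0.163] [ 0.582 -0.003  0.162]
325 [0.5883 0.0453 0.0806] 0.18 [ 0.59  -0.003  0.164] [ 0.583 -0.002  0.163]
330 [0.59   0.0871 0.0148] 0.255 [ 0.59  -0.002  0.164] [ 0.583 -0.002  0.165]
335 [5.864e-01 3.000e-04 1.630e-01] 0.088 [ 0.59  -0.002  0.167] [ 0.583 -0.001  0.165]
340 [0.5864 0.0012 0.1637] 0.087 [ 0.59  -0.001  0.167] [ 0.583 -0.001  0.167]
slim top [0. 0. 0.]
303 [ 0.56894729 -0.09324247  0.08018362] [ 0.6023171  -0.00900864  0.09665758]
```

```bash
python3 - <<'E'
from h import *
z=np.load("w8.npz");c=camera_model("wrist");c["world_to_cam"]=z["T"];P=cloud(c,z["d"]);
for v in (283,290,300,315,370,380,390):
    print(v,[tuple(P[v,u].round(3)) if z["d"][v,u]>0 else 0 for u in range(304,340,3)])
im,d=snapshot("scene");c=camera_model("scene");P=cloud(c,d)
q=P[(abs(P[...,0]-.588)<.06)&(abs(P[...,1]-.035)<.04)&(P[...,2]>.045)&(P[...,2]<.14)]
for h in np.arange(.045,.14,.006):
    s=q[(q[:,2]>=h)&(q[:,2]<h+.006)]
    if len(s): print(h.round(3),len(s),s.min(0).round(3),s.max(0).round(3))
cv2.imwrite("pics/s8.png",cv2.resize(im[180:300,290:430],None,fx=5,fy=5,interpolation=cv2.INTER_CUBIC))
E
```

```text
283 [(np.float64(0.596), np.float64(0.027), np.float64(0.07)), (np.float64(0.594), np.float64(0.026), np.float64(0.073)), (np.float64(0.593), np.float64(0.026), np.float64(0.074)), (np.float64(0.591), np.float64(0.025), np.float64(0.076)), (np.float64(0.59), np.float64(0.024), np.float64(0.078)), (np.float64(0.588), np.float64(0.024), np.float64(0.078)), (np.float64(0.587), np.float64(0.025), np.float64(0.077)), (np.float64(0.586), np.float64(0.025), np.float64(0.077)), (np.float64(0.584), np.float64(0.026), np.float64(0.075)), (np.float64(0.583), np.float64(0.026), np.float64(0.075)), (np.float64(0.581), np.float64(0.027), np.float64(0.072)), (np.float64(0.58), np.float64(0.028), np.float64(0.07))]
290 [(np.float64(0.595), np.float64(0.021), np.float64(0.091)), (np.float64(0.593), np.float64(0.021), np.float64(0.092)), (np.float64(0.592), np.float64(0.021), np.float64(0.092)), (np.float64(0.591), np.float64(0.023), np.float64(0.089)), (np.float64(0.59), np.float64(0.023), np.float64(0.089)), (np.float64(0.588), np.float64(0.023), np.float64(0.088)), (np.float64(0.587), np.float64(0.
[... 3897 characters left out ...]
01 0.049 0.051]
0.051 30 [0.581 0.024 0.051] [0.6   0.046 0.057]
0.057 25 [0.582 0.025 0.057] [0.6   0.044 0.063]
0.063 26 [0.586 0.024 0.063] [0.6   0.042 0.068]
0.069 30 [0.583 0.024 0.069] [0.601 0.042 0.075]
0.075 24 [0.584 0.024 0.075] [0.6   0.04  0.081]
0.081 14 [0.575 0.022 0.081] [0.603 0.042 0.087]
0.087 47 [0.57  0.021 0.087] [0.604 0.041 0.093]
0.093 47 [0.571 0.021 0.094] [0.604 0.043 0.099]
0.099 48 [0.571 0.021 0.099] [0.604 0.043 0.105]
0.105 42 [0.572 0.02  0.105] [0.605 0.042 0.111]
0.111 40 [0.567 0.02  0.111] [0.606 0.035 0.117]
0.117 22 [0.589 0.02  0.118] [0.607 0.032 0.122]
0.123 13 [0.598 0.02  0.123] [0.607 0.026 0.129]
0.129 8 [0.604 0.02  0.129] [0.609 0.036 0.133]
```

View pics/s8.png

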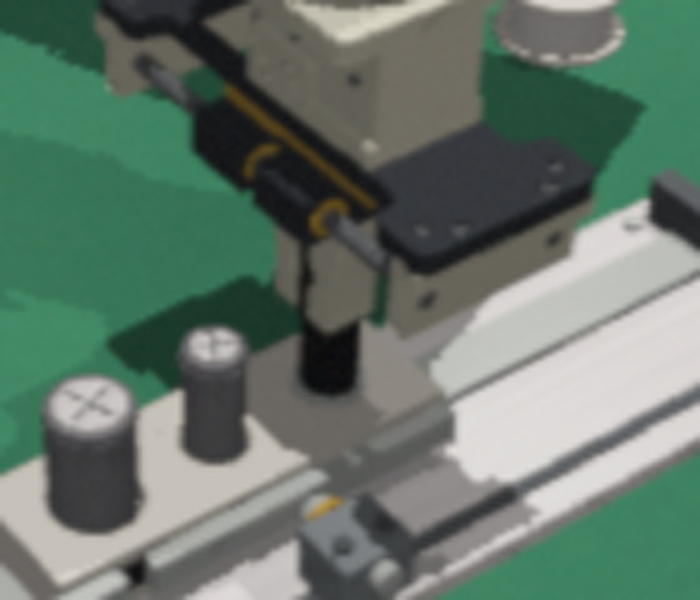

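The scene crop shows the shut fingertips resting just above the knob's top (about (330,330)), not around it. I'll check the real tip height against the TCP in earlier frames.

```bash
python3 - <<'E'
from h import *
o=get_obs();print(o["tool_pos"],o["force"],o["joint_pos"].round(2))
for f,t in (("w4",(.451,.0413,.2013)),("w6",(.5879,.0306,.1854)),("w3",(.5875,-.021,.092)),("w5",(.5849,-.0779,.0978))):
    z=np.load(f+".npz");c=camera_model("wrist");c["world_to_cam"]=z["T"];P=cloud(c,z["d"])-np.array(t)
    q=P[(abs(P[...,0])<.08)&(abs(P[...,1])<.03)&(P[...,2]>-.03)&(P[...,2]<.06)&(z["d"]>0)]
    print(f,len(q));
    for h in np.arange(-.03,.06,.01):
        s=q[(q[:,2]>=h)&(q[:,2]<h+.01)]
        if len(s): print(h.round(3),len(s),s.min(0).round(3),s.max(0).round(3))
E
```

```text
[0.58798107 0.03343793 0.06746086] [ 0.05054888 -0.46166507 -0.28914401] [ 22.26  20.05 -20.82   0.   -49.13 -24.45]
w4 5911
0.01 384 [-0.061 -0.014  0.013] [0.059 0.011 0.02 ]
0.02 1235 [-0.061 -0.015  0.02 ] [0.059 0.01  0.03 ]
0.03 1447 [-0.061 -0.015  0.03 ] [0.059 0.006 0.04 ]
0.04 1374 [-0.063 -0.015  0.04 ] [0.061 0.011 0.05 ]
0.05 1471 [-0.064 -0.015  0.05 ] [0.062 0.012 0.06 ]
w6 5909
0.01 383 [-0.06  -0.014  0.014] [0.058 0.01  0.02 ]
0.02 1224 [-0.06  -0.015  0.02 ] [0.059 0.01  0.03 ]
0.03 1447 [-0.061 -0.015  0.03 ] [0.059 0.006 0.04 ]
0.04 1368 [-0.063 -0.015  0.04 ] [0.061 0.01  0.05 ]
0.05 1487 [-0.064 -0.015  0.05 ] [0.062 0.012 0.06 ]
w3 6247
-0.03 232 [-0.012 -0.01  -0.03 ] [ 0.013  0.002 -0.02 ]
-0.02 281 [-0.012 -0.01  -0.02 ] [ 0.013  0.002 -0.01 ]
-0.01 315 [-0.012 -0.01  -0.01 ] [ 0.012  0.002 -0.   ]
0.0 331 [-0.012 -0.01   0.   ] [0.012 0.    0.01 ]
0.01 2215 [-0.027 -0.013  0.01 ] [0.026 0.013 0.02 ]
0.02 808 [-0.027 -0.014  0.02 ] [0.026 0.009 0.03 ]
0.03 835 [-0.024 -0.014  0.03 ] [0.023 0.004 0.04 ]
0.04 667 [-0.023 -0.013  0.04 ] [0.021 0.009 0.05 ]
0.05 563 [-0.021 -0.014  0.05 ] [0.019 0.01  0.06 ]
w5 8792
-0.03 299 [-0.017 -0.015 -0.03 ] [ 0.016 -0.001 -0.02 ]
-0.02 347 [-0.017 -0.015 -0.02 ] [ 0.016 -0.001 -0.01 ]
-0.01 396 [-0.017 -0.015 -0.01 ] [ 0.016 -0.001 -0.   ]
0.0 403 [-0.017 -0.015  0.   ] [ 0.015 -0.002  0.01 ]
0.01 3822 [-0.033 -0.016  0.01 ] [0.031 0.014 0.02 ]
0.02 892 [-0.033 -0.014  0.02 ] [0.031 0.009 0.03 ]
0.03 1045 [-0.033 -0.014  0.03 ] [0.031 0.004 0.04 ]
0.04 848 [-0.03  -0.014  0.04 ] [0.028 0.01  0.05 ]
0.05 740 [-0.028 -0.014  0.05 ] [0.026 0.01  0.06 ]
```

The cameras agree that the real fingertips sit about 13 mm behind the reported TCP, not 19 mm ahead of it. The real fingers are therefore about 32 mm higher, and about 2.5 mm towards -y. I'll open, correct for that, lower and grip the knob.

Request:
{"fn": "play_rows", "kwargs": {"deltas": [[0.001,0.005,0.005,0,0,0],[0,0,0,0,0,0],[0,0,0,0,0,0],[0,0,0,0,0,0],[0,0,0,0,0,0],[0,0,0,0,0,0],[0,0,0,0,0,0],[0,0,0,0,0,0]], "gripper": 0.2}}

```text
clock: 17.65
tool_pos: [0.5887, 0.0374, 0.0714]
orientation: [180.0, -0.0, -92.2]
force: [0.5, -0.3, -0.1]
opening: 0.052
gripper_force: 0.0
```

Request:
{"fn": "play_rows", "kwargs": {"deltas": [[0,0,-0.015,0,0,0],[0,0,-0.015,0,0,0],[0,0,-0.01,0,0,0],[0,0,-0.003,0,0,0],[0,0,0,0,0,0],[0,0,0,0,0,0]]}}

```text
clock: 18.25
tool_pos: [0.589, 0.0375, 0.0371]
orientation: [-180.0, -0.0, -92.2]
force: [-0.0, -0.7, 0.5]
opening: 0.0527
gripper_force: 0.0
```

Request:
{"fn": "play_rows", "kwargs": {"deltas": [[0,0,0,0,0,0],[0,0,0,0,0,0],[0,0,0,0,0,0],[0,0,0,0,0,0],[0,0,0,0,0,0],[0,0,0,0,0,0]], "gripper": -1}}

```text
clock: 18.85
tool_pos: [0.589, 0.0375, 0.0372]
orientation: [-180.0, 0.0, -92.2]
force: [-1.0, -0.9, 1.3]
opening: 0.0235
gripper_force: 30.0
```

Request:
{"fn": "play_rows", "kwargs": {"deltas": [[0.0002,0.006,0,0,0,0],[0.0004,0.0125,0,0,0,0],[0.0005,0.0125,0,0,0,0],[0.0004,0.0125,0,0,0,0],[0.0005,0.0125,0,0,0,0],[0.0004,0.0125,0,0,0,0],[0.0003,0.0085,0,0,0,0],[0.0001,0.003,0,0,0,0],[0,0,0,0,0,0],[0,0,0,0,0,0]]}}

```text
clock: 19.85
tool_pos: [0.5914, 0.1018, 0.0372]
orientation: [-180.0, 0.0, -92.2]
force: [2.1, -0.2, 0.8]
opening: 0.0233
gripper_force: 30.0
```

Request:
{"fn": "play_rows", "kwargs": {"deltas": [[0.0001,0.00375,0,0,0,0],[0,0.00125,0,0,0,0]]}}

```text
clock: 20.05
tool_pos: [0.5915, 0.1051, 0.0372]
orientation: [-180.0, -0.0, -92.2]
force: [4.1, -6.4, -0.5]
opening: 0.0235
gripper_force: 30.0
```

Request:
{"fn": "play_rows", "kwargs": {"deltas": [[0,0.00125,0,0,0,0],[0,0.00125,0,0,0,0]]}}

```text
clock: 20.25
tool_pos: [0.5916, 0.1067, 0.0372]
orientation: [-180.0, -0.0, -92.2]
force: [4.5, -6.9, 1.0]
opening: 0.0233
gripper_force: 30.0
```

Request:
{"fn": "play_rows", "kwargs": {"deltas": [[0,0.00125,0,0,0,0],[0,0.00125,0,0,0,0]]}}

```text
clock: 20.45
tool_pos: [0.5917, 0.1089, 0.0372]
orientation: [-180.0, -0.0, -92.2]
force: [4.5, -4.3, 0.2]
opening: 0.0235
gripper_force: 30.0
```

Request:
{"fn": "play_rows", "kwargs": {"deltas": [[0.0001,0.00125,0,0,0,0],[0,0.00125,0,0,0,0]]}}

```text
clock: 20.65
tool_pos: [0.5918, 0.1115, 0.0372]
orientation: [-179.9, 0.0, -92.2]
force: [5.1, -1.6, 0.2]
opening: 0.0234
gripper_force: 30.0
```

Request:
{"fn": "play_rows", "kwargs": {"deltas": [[0,0.00125,0,0,0,0]]}}

```text
clock: 20.75
tool_pos: [0.5918, 0.1128, 0.0373]
orientation: [-179.9, 0.0, -92.2]
force: [4.3, -0.0, -0.3]
opening: 0.0235
gripper_force: 30.0
```

Request:
{"fn": "play_rows", "kwargs": {"deltas": [[0,0.00125,0,0,0,0]]}}

```text
clock: 20.85
tool_pos: [0.5919, 0.114, 0.0372]
orientation: [-179.9, 0.0, -92.2]
force: [4.7, -1.3, -1.3]
opening: 0.0233
gripper_force: 30.0
```

Request:
{"fn": "play_rows", "kwargs": {"deltas": [[0,0.0006,0,0,0,0]]}}

```text
clock: 20.95
tool_pos: [0.5919, 0.1143, 0.0372]
orientation: [-179.9, 0.0, -92.2]
force: [6.2, -2.7, -1.0]
opening: 0.0232
gripper_force: 30.0
```

Request:
{"fn": "play_rows", "kwargs": {"deltas": [[0,0.0006,0,0,0,0]]}}

```text
clock: 21.05
tool_pos: [0.5919, 0.1145, 0.0373]
orientation: [-179.9, 0.0, -92.2]
force: [6.0, -3.5, -0.7]
opening: 0.0231
gripper_force: 30.0
```

Request:
{"fn": "play_rows", "kwargs": {"deltas": [[0,0.0006,0,0,0,0]]}}

```text
clock: 21.15
tool_pos: [0.5919, 0.1147, 0.0372]
orientation: [-179.9, -0.0, -92.2]
force: [7.5, -5.8, -0.2]
opening: 0.0235
gripper_force: 30.0
```

Request:
{"fn": "play_rows", "kwargs": {"deltas": [[0,0,0,0,0,0],[0,0,0,0,0,0],[0,0,0,0,0,0]]}}

```text
clock: 21.45
tool_pos: [0.5919, 0.1147, 0.0372]
orientation: [-179.9, -0.0, -92.2]
force: [7.3, -4.6, -1.5]
opening: 0.0231
gripper_force: 30.0
```

```bash
python3 - <<'E'
from h import *
o=get_obs();c=camera_model("wrist");im,d=snapshot("wrist");print(o["tool_pos"],o["force"])
P=cloud(c,d);t=np.array([.036,1]);t/=np.linalg.norm(t);n=np.array([t[1],-t[0]]);k=np.array([.5884,.0356])
z=np.load("w6.npz");c0=camera_model("wrist");c0["world_to_cam"]=z["T"]
# travel from slim/wide cap tops now vs before
for nm,PP,dy in (("before",cloud(c0,z["d"]),0),("now",P,.0765)):
  for x,y,r in ((.5845,-.075,.03),(.586,-.02,.02)):
    q=PP[(abs(PP[...,0]-x-.036*dy)<r)&(abs(PP[...,1]-y-dy)<r)&(PP[...,2]>.085)&(PP[...,2]<.097)]
    if len(q)>20: print(nm,len(q),((np.percentile(q,1,axis=0)+np.percentile(q,99,axis=0))/2).round(4))
E
```

```text
[0.59190035 0.11467213 0.03723467] [ 7.31614937 -4.60827452 -1.49653409]
before 2225 [ 0.5845 -0.0751  0.0886]
before 943 [ 0.5867 -0.0203  0.0884]
now 7315 [0.5873 0.0095 0.0886]
now 4285 [0.5896 0.0568 0.0885]
```

Request:
{"fn": "play_rows", "kwargs": {"deltas": [[0.0004,-0.0006,0,0,0,0],[0,0,0,0,0,0],[0,0,0,0,0,0]]}}

```text
clock: 21.8
tool_pos: [0.5919, 0.1145, 0.0372]
orientation: [-180.0, 0.0, -92.2]
force: [4.7, -1.9, -0.0]
opening: 0.0234
gripper_force: 30.0
```

```bash
python3 - <<'E'
from h import *
im,d=snapshot("scene");o=get_obs();print(o["tool_pos"],o["force"],o["opening"])
cv2.imwrite("pics/s9.png",cv2.resize(im[200:330,260:420],None,fx=4.5,fy=4.5,interpolation=cv2.INTER_CUBIC))
E
```

```text
[0.5919238  0.11449054 0.03723532] [ 4.46491103 -1.98969195 -0.5175278 ] 0.02352623364957955
```

View pics/s9.png

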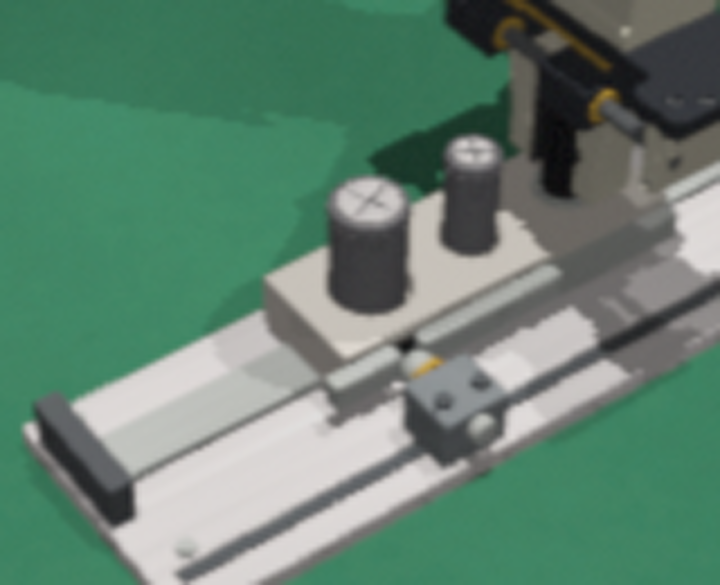

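The picture shows the ball (about (418,363)) in the notch gap (about (405,345)), both caps standing in their pockets, and the jaws on the knob.

```bash
python3 -c "
from plant import *
print(close_job())"
```

```text
the job is handed in; nothing more can be done
None
```

Job handed in at about 22 s: both capacitors stand in their pockets, and the gripper still holds the knob with the ball in the notch, judging by the push-back felt past its centre and a final picture.

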